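# Damp reading on the games-corner shelf with a sprung-ball moisture meter

## Robot

A 7-joint arm with a two-finger parallel gripper is mounted at the origin on the work surface. World frame = base frame: x ahead of the robot, y to its left, z up, the work surface at z = 0. Lengths are in m, angles in rad, forces in N, time in s.
With the tool pointing down it reaches from about 0.35 to 0.9 m from the base axis. Payload 8.1 kg.
Tool frame: the origin (TCP) lies on the centre line of the jaws, within the pads' length; the fingertips stand 19 mm ahead of it and the grasp point (between the pads) is the TCP (arm.tip_reach is the distance from the TCP to the fingertips, in m); z points along the fingers, y is the line along which they close (so a half turn about z gives the same grasp; the last joint's range is limited). The gripper opens to 92 mm and grips with 3 to 60 N. Pads are 19 mm wide; open, the fingers measure 130 mm over their backs; the gripper's body (75 mm by 190 mm) begins 47 mm behind the grasp point.
Start: joints at [-1.275, 0.434, 0.025, 1.573, -0.012, 1.134, -0.075], TCP at [0.243, 0.576, 0.246] pointing down, gripper open.
Joint ranges: [-2.62, 2.62], [-0.44, 2.09], [-1.27, 1.32], [0.08, 2.57], [-1.32, 4.46], [0.12, 2], [-2.74, 2.74]. Speed limits (rad/s): [2.22, 2.22, 3.01, 3.01, 3.14, 3.14, 3.14].

## Interface

Orientations are given as a rotation vector (axis times angle).
In Python, from cell import arm gives the robot as it stands.
- The arm moves only by the tool arm_command, never from a script. Its argument "targets" is a list that holds one entry, the list of rows, each a list of 6 numbers: the shift along the tool's x, y, z in m, then the turn, a rotation vector about the tool's x, y, z in rad. A call has 1 to 10 rows; each row shifts and turns the commanded pose from where the row before left it, along the tool's axes as they then stand; what a row does not reach is not made up. A row lasts 1/8 s, in which the tool goes at most 62.5 mm and 10.7 degrees, less where a joint would pass 70% of its speed; a pose out of reach is approached as far as the arm can. A call with a gripper value outside its range is refused whole. "jaw" is the finger opening in m, from 0 to 0.0918, set as the call begins (left out, the last holds). The fingers move at their own pace and stop on an object; "newtons" is the grip in N (left out, the last holds). Time passes only in rows, so rows that do not move let the fingers close. It gives the time, the measured TCP pose, the force, the opening and the grip force at its end, in the units of the state.
- arm.observe(): the state, without advancing time (a new reading comes with each control period).
- arm.get_image(name): name is "side" or "top"; returns a dict with "pixels" (420x560x3 uint8, red, green, blue), "z_map" (420x560 float32, m along the optical axis (not along the pixel's ray), 0 where there is no reading), "fx", "fy", "cx", "cy" (pixels), "xyz" and "rotation" of the camera in the world. Camera axes: x right, y down, z forward; pixel columns grow to the right and rows downward; lengths in m; the calibration is good to about 2 mm. A picture is of the moment at which its call begins.
- arm.sign_off(): hands the job in; it is judged then, once.
The state is a dict: "clock": time; "joints": joint angles; "dq": joint speeds; "joint_efforts": joint torques, N m; "position": TCP position; "ee_rot": TCP orientation; "force": force on the tool from outside, world axes, zero at the start; "ft_torque": the same for the moment, N m; "width": opening from 0.0 (shut) to 1.0 (fully open); "gripper_force": force on a finger pad.
Only numpy, scipy, OpenCV 4.12 (cv2) and the standard library are available. Lean on these libraries where they do the work, as an engineer would, in place of code of your own. Each camera call takes 0.05 s, during which the arm holds its last target. There are 200 camera calls.

## Task

Take a damp reading on the shelf: anything close by spoils it, so first lay the orange whistle in the wooden tray, then draw the yellow moisture meter out of its stand and hold it upright, ball down, on the bare middle of the blue-taped square, pressing lightly so that the sprung ball sinks about half of its travel. Keep it steady there for two seconds and finish still holding it on the spot; never lean hard on it, and leave the jar, shuttle tube and wristband undisturbed.

Things in the scene. Friction and masses are not known exactly. Their poses are not given: they have to be found in the camera images.
- meter: Yellow moisture meter, 185 mm long, about 0.18 kg, parked ball down in its stand, leaning. Origin: lowest point of the fully extended ball; z runs up the meter to its tail, x out of its display face, y across. Handle: flat-sided bar 26 (x) by 40 mm (y), z = 55 to 185 mm, free to grip above z = 110 mm. Below it a neck (from z = 30 mm), a stem and a 16 mm steel ball.
- meter_ball (a joint): How far the meter's sprung ball is pushed in, m: 0 fully out, 0.008 at the rigid stop. The spring takes 0.4 N to start and 0.4 N more per mm (2 N at half travel, 3.6 N at the stop).
- ball_tip (a point): The lowest point of the meter's ball; it moves with the ball.
- stand: Black weighted stand, does not move: base plate 125 by 100 by 10 mm and a rectangular well that leans 0.35 rad towards the stand's -x (robot side), mouth about 107 mm above the shelf, about 2 mm play round the meter. The meter comes out along its own axis, ball clear after 100 mm of pull. Origin: on the shelf, 14 mm under the parked ball; z up.
- spot_centre (a point): Centre, on the shelf surface, of the bare veneer square (26 mm) framed by four flat strips of blue tape (58 mm over all), in a brownish damp stain.
- whistle: Orange pea whistle on its side, 19 mm high, 16 g: barrel 22 mm across (z its axis) and a mouthpiece 8 mm thick running from the barrel to 36 mm along +x, its outer side level with the barrel's +y side; so 22 mm wide across y. Origin: under the barrel's centre. Starts 50 to 75 mm from the spot's centre, on the shelf, mouthpiece away from it.
- tray: Open wooden tray, does not move, 110 (x) by 170 (y) mm over all, 22 mm high, walls and floor 6 mm thick. Origin: centre of its underside. The wristband lies in its -y half, the +y half is free.
- wristband: Green hard silicone wristband lying flat in the tray: ring 66 mm across, 12 mm high. Origin: centre of its underside. Leave it in the tray.
- jar: Glass jar of dice with bamboo lid, 78 mm across, 112 mm high; leave it alone. Origin: centre of its underside.
- shuttle_tube: Black plastic shuttle tube lying along y, 68 mm across, 372 mm long; leave it alone. Origin: middle of its line on the shelf.
Things that resemble listed ones, but are neither listed nor needed, are in the scene too. Of the things shaped like the whistle, the orange one is meant.

How it is judged:
On the way, in this order (a step that is already met when the one before it is completed fails the run):
1. the whistle lies in the tray, let go and at rest (x of whistle in the frame of tray between -0.045 and 0.045 m and y of whistle in the frame of tray between -0.075 and 0.075 m and z of whistle in the frame of tray below 0.021 m and contact force between the fingers and whistle below 0.05 N and linear speed of whistle below 0.03 m/s), for 0.2 s.
2. the meter is held upright on the middle of the taped square, lightly pressed, for one second (horizontal distance between ball_tip and spot_centre below 0.008 m and angle between meter's own z axis and vertical below 0.12 rad and contact force between meter and shelf between 0.5 and 5 N and value of joint meter_ball between 0.0015 and 0.0068 m and contact force between the fingers and meter above 1 N), for 1 s.
At the end, for the whole second after the job is handed in: The fingers hold the meter still and upright (within 0.12 rad), its ball on the shelf within 8 mm of the centre of the taped square and pushed in 1.5 to 6.8 mm (contact 0.5 to 5 N), the meter clear of its stand; the whistle lies at rest in the tray and the wristband is still in it (all of step 2 and height (world z) of ball_tip below 0.003 m and contact force between meter and stand below 0.05 N and linear speed of meter below 0.02 m/s and x of whistle in the frame of tray between -0.045 and 0.045 m and y of whistle in the frame of tray between -0.075 and 0.075 m and z of whistle in the frame of tray below 0.021 m and linear speed of whistle below 0.03 m/s and horizontal distance between wristband and tray below 0.07 m and height (world z) of wristband below 0.03 m); the arm keeps its last pose, push and grip.
It fails at once if the meter is pressed hard on the shelf (over 12 N) (contact force between meter and shelf above 12 N).
It fails at once if the whistle is dropped instead of laid down (linear speed of whistle above 0.9 m/s and contact force between the fingers and whistle below 0.02 N).
It fails at once if the jar or the shuttle tube is pushed or tipped (distance of any of jar, shuttle_tube from where it was at the start of the episode above 0.02 m or angle between jar's own z axis and vertical above 0.3 rad).
It fails at once if the wristband is pulled about or taken out of the tray (distance of wristband from where it was at the start of the episode above 0.05 m).
It also fails if it takes over 70 s, if anything falls off the work surface, if the arm or the gripper's body presses on something with over 40 N, if the wrist force passes 120 N, or if a joint passes its speed limit or range.

## Working session

There is one attempt and no reset: what is moved stays moved. The work goes in short steps, Python scripts to look and compute and a tool call to move; the robot and the scene stay as the last step left them, time stands still between calls to the robot, and variables do not carry over. Pictures are saved under pics/ and viewed, at most 10 in all, crops included, and the job is handed in when it is done.

Besides the shell and the picture viewer there is one more tool, called after "Request:" by a JSON object that holds its "name" and its "arguments", one argument or row to a line. arm_command: Moves the arm, as the interface text tells. Its arguments: {"type":"object","properties":{"targets":{"type":"array","items":{"type":"array","items":{"type":"array","items":{"type":"number"}}}},"jaw":{"type":"number"},"newtons":{"type":"number"}},"required":["targets"]}

```bash
mkdir -p pics; ls
cat > h.py <<'E'
import numpy as np, cv2, pickle
from cell import arm
def grab(n):
    d=arm.get_image(n); pickle.dump(d,open(f'pics/{n}.pkl','wb')); return d
def load(n): return pickle.load(open(f'pics/{n}.pkl','rb'))
def pts(d):
    R=np.array(d['rotation']); 
    if R.shape!=(3,3): R=cv2.Rodrigues(np.array(R,float))[0]
    v,u=np.mgrid[:420,:560]; z=d['z_map']
    P=np.stack([(u-d['cx'])/d['fx']*z,(v-d['cy'])/d['fy']*z,z],-1)
    return P@R.T+np.array(d['xyz'])
E
python3 - <<'E'
from h import *
for n in('top','side'):
    d=grab(n); print(n,d['xyz'],d['rotation'],d['fx'])
    cv2.imwrite(f'pics/{n}0.png',d['pixels'][...,::-1])
print(arm.observe())
E
```

```text
pics
top [ 0.46368285 -0.02480651  1.12055933] [-2.18856269  2.16545051 -0.1270485 ] 477.62625102392906
side [ 0.18660298 -0.57043439  0.77467795] [-2.28614678  0.74179224 -0.28730894] 458.75021440147725
{'clock': 0.1, 'joints': array([-1.27461206,  0.43511546,  0.02498392,  1.57399955, -0.01160301,
        1.13400552, -0.07509715]), 'dq': array([-1.24375823e-03, -9.04289141e-04,  1.44471955e-05, -3.63352136e-03,
       -9.54730608e-04, -8.24321774e-04, -1.29112982e-04]), 'joint_efforts': array([ 2.64354814e-03, -6.69126892e+01,  9.87796560e-01, -3.15145040e+01,
       -6.04989985e-02,  3.73837841e-02,  4.02558285e-06]), 'position': array([0.24257035, 0.57554023, 0.2450496 ]), 'ee_rot': array([-6.22355641e-01, -3.07917874e+00,  2.15947944e-03]), 'force': array([-0.5379199 , -0.30347867,  0.23707751]), 'ft_torque': array([-0.03277437, -0.02418601,  0.02953793]), 'gripper_force': 0.0, 'width': 1.0025019358023983}
```

View pics/top0.png

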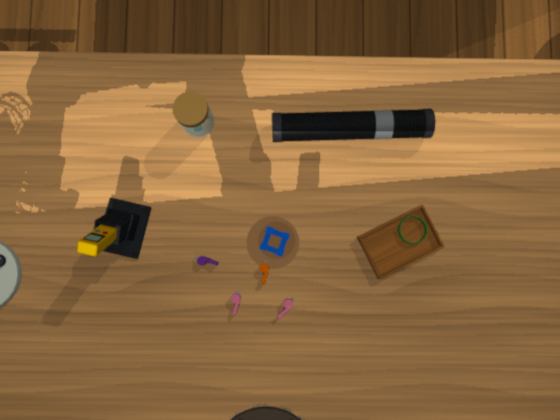

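View pics/side0.png

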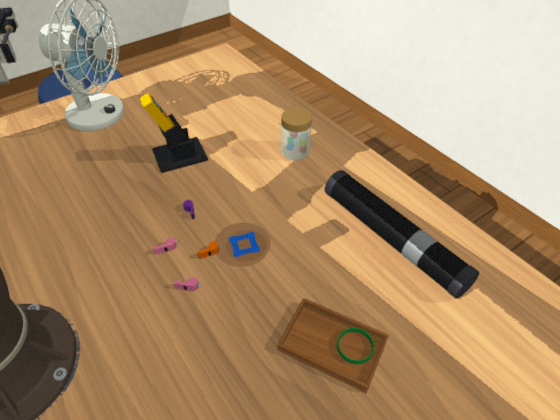

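The top view, with +x up and +y left, shows the meter at (98,240), the stand at (125,228), the square at (275,241), the tray at (400,241) with the band at (412,230), the jar at (192,110) and the tube at (353,125). There are four whistle shapes: orange (264,272), purple (206,261), pink (236,302) and pink (286,307). The orange one is meant, because it matches the colour and sits next to the square. I'll confirm it in a crop and measure.

Run:
```python
from h import *
d=load('top'); P=pts(d); im=d['pixels']; hsv=cv2.cvtColor(im,cv2.COLOR_RGB2HSV).astype(int)
H,S,V=hsv[...,0],hsv[...,1],hsv[...,2]
z=P[...,2]; v,u=np.mgrid[:420,:560]
def box(a,b,c,e): return (u>=a)&(u<=b)&(v>=c)&(v<=e)
def rect(m,n):
    q=P[m]; r=cv2.minAreaRect(q[:,:2].astype(np.float32)*1000); print(n,m.sum(),q.mean(0).round(4),'z',q[:,2].min().round(3),q[:,2].max().round(3),np.round(r[0],1),np.round(r[1],1),round(r[2],1)); return q
rect(box(250,300,220,262)&(H>100)&(H<125)&(S>150)&(V>80),'blue')
w=box(250,280,262,290)&(z>0.006); q=rect(w,'whistle')
c=q[:,:2].mean(0); U,s,Vt=np.linalg.svd(q[:,:2]-c); print('axis',Vt[0],s)
for zz in (0.006,0.012,0.016): 
    k=q[q[:,2]>zz]; print(zz,len(k),k.mean(0).round(4))
rect(box(350,450,200,285)&(z>0.017)&(z<0.03),'tray')
rect(box(350,450,200,285)&(H>45)&(H<85)&(S>120),'band')
y=box(70,125,215,260)&(H>20)&(H<32)&(S>150)&(V>100); q=rect(y,'meter')
b=box(95,155,190,262)&(z>0.006)&(z<0.014); rect(b,'base')
print('floor z',np.median(z[box(300,340,220,300)]))
a=np.vstack([cv2.resize(im[255:325,190:310],None,fx=4,fy=4,interpolation=2)]); bb=cv2.resize(im[190:270,70:160],None,fx=3.5,fy=3.5,interpolation=2)
o=np.zeros((280,480+315,3),np.uint8); o[:,:480]=a; o[:,480:]=bb
cv2.imwrite('pics/crop1.png',o[...,::-1])
```

```text
blue 378 [ 0.4944 -0.0134  0.0095] z -0.006 1.121 [494.9 -13.1] [55.  54.8] 71.1
whistle 133 [0.4259 0.0084 0.0674] z 0.006 1.121 [427.3  -0. ] [54.2 69.4] 17.7
axis [-0.94615082  0.32372615] [0.18525818 0.09158792]
0.006 133 [0.4259 0.0084 0.0674]
0.012 124 [0.4252 0.0081 0.0717]
0.016 107 [0.4254 0.0078 0.0806]
tray 708 [ 0.497  -0.3082  0.0209] z 0.017 0.028 [ 494.8 -304.8] [109.9 170.4] 26.8
band 95 [ 0.5237 -0.3364  0.0158] z 0.0 0.022 [ 523.6 -335.6] [67.6 62.6] 87.3
meter 455 [0.4841 0.3408 0.1702] z 0.103 1.121 [462.7 172.3] [389.5  61.5] 81.3
base 1094 [0.5197 0.3226 0.0095] z 0.006 0.014 [513.9 346.5] [117.2 143. ] 78.8
floor z -0.00039441028101938613
```

View pics/crop1.png

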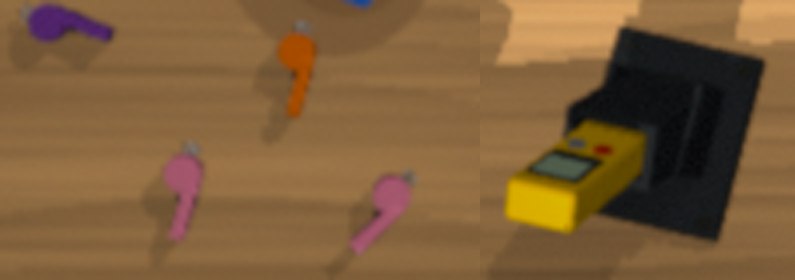

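The crop confirms the orange whistle, with its barrel at about (264,267) and its mouthpiece pointing down the image, away from the square. The meter leans down-left with its display facing up. I'll re-measure with the invalid depth pixels removed.

Run:
```python
from h import *
d=load('top'); P=pts(d); im=d['pixels']; hsv=cv2.cvtColor(im,cv2.COLOR_RGB2HSV).astype(int)
H,S,V=hsv[...,0],hsv[...,1],hsv[...,2]
z=P[...,2]; v,u=np.mgrid[:420,:560]; ok=d['z_map']>0
def box(a,b,c,e): return (u>=a)&(u<=b)&(v>=c)&(v<=e)&ok
def rect(m,n):
    q=P[m]; r=cv2.minAreaRect(q[:,:2].astype(np.float32)*1000); print(n,m.sum(),q.mean(0).round(4),'z',q[:,2].min().round(3),q[:,2].max().round(3),np.round(r[0],1),np.round(r[1],1),round(r[2],1)); return q
rect(box(250,300,220,262)&(H>100)&(H<125)&(S>150)&(V>80),'blue')
w=box(250,280,262,290)&(H<14)&(S>215)&(z>0.006)
q=rect(w,'whistle'); c=q[:,:2].mean(0); print(np.linalg.svd(q[:,:2]-c)[2][0])
for a in range(262,290):
    k=w&(v==a)
    if k.any(): print(a,u[k].min(),u[k].max(),P[k].mean(0).round(4))
y=box(70,125,215,262)&(H>18)&(H<34)&(S>150)&(V>100)&(z>.08)&(z<.3); q=rect(y,'meter')
# RANSAC planes on meter
rng=np.random.default_rng(0); rem=q
for i in range(2):
    best=None
    for _ in range(800):
        a=rem[rng.choice(len(rem),3,False)]; n=np.cross(a[1]-a[0],a[2]-a[0]); L=np.linalg.norm(n)
        if L<1e-6: continue
        n/=L; m=abs((rem-a[0])@n)<.002
        if best is None or m.sum()>best.sum(): best=m
    k=rem[best]; c=k.mean(0); Vt=np.linalg.svd(k-c)[2]; print('plane',len(k),c.round(4),'n',(Vt[2]*np.sign(Vt[2][2])).round(3),'long',Vt[0].round(3))
    e=(k-c)@Vt.T; print(e.min(0).round(4),e.max(0).round(4)); rem=rem[~best]
b=box(95,155,190,262)&(z>0.006)&(z<0.014)&(V<70); q=rect(b,'base'); print(cv2.boxPoints(cv2.minAreaRect(q[:,:2].astype(np.float32)*1000)).round(0).tolist())
```

```text
blue 375 [ 0.4946 -0.0133  0.0006] z -0.006 0.006 [494.9 -13.1] [55.  54.8] 71.1
whistle 6 [0.4296 0.0065 0.0188] z 0.016 0.022 [429.4   7.7] [18.6  7.9] 10.7
[-0.99269656 -0.12063807]
265 265 265 [0.439  0.0071 0.0159]
267 266 266 [0.4345 0.0047 0.0176]
268 265 265 [0.4323 0.0068 0.0215]
270 263 263 [0.4276 0.0114 0.0187]
272 265 265 [0.4231 0.0068 0.0185]
273 267 267 [0.421  0.0021 0.0204]
meter 465 [0.4842 0.3424 0.1656] z 0.103 0.193 [488.9 344.1] [40.  59.9] 78.0
plane 228 [0.4977 0.3392 0.1491] n [ 0.886 -0.222  0.406] long [-0.399  0.08   0.914]
[-0.0509 -0.017  -0.0023] [0.0483 0.0231 0.0019]
plane 171 [0.4692 0.3477 0.1849] n [-0.415  0.068  0.907] long [-0.26  -0.964 -0.046]
[-0.02   -0.0153 -0.0021] [0.0189 0.0117 0.0019]
base 1054 [0.521  0.3216 0.0096] z 0.006 0.014 [521.4 336.2] [ 98.9 122.8] 77.4
[[451.0, 301.0], [571.0, 275.0], [592.0, 371.0], [472.0, 398.0]]
```

Run:
```python
from h import *
for n,b in(('top',(250,280,258,290)),('side',(192,222,238,262))):
    d=load(n); im=d['pixels']; hsv=cv2.cvtColor(im,cv2.COLOR_RGB2HSV).astype(int)
    z0=d['z_map'].copy(); R=cv2.Rodrigues(np.array(d['rotation'],float))[0]
    v,u=np.mgrid[:420,:560]
    r=im[...,0].astype(int);g=im[...,1].astype(int);bb=im[...,2].astype(int)
    m=(u>=b[0])&(u<=b[1])&(v>=b[2])&(v<=b[3])&(r-g>85)&(bb<40)&(r>130)
    # intersect rays with z=0.017 plane (top face)
    ray=np.stack([(u-d['cx'])/d['fx'],(v-d['cy'])/d['fy'],np.ones_like(u)],-1)@R.T; o=np.array(d['xyz'])
    Q=o+ray*((0.017-o[2])/ray[...,2])[...,None]; q=Q[m][:,:2]
    rc=cv2.minAreaRect(q.astype(np.float32)*1000)
    print(n,m.sum(),np.round(rc[0],1),np.round(rc[1],1),round(rc[2],1)); c=q.mean(0); ax=np.linalg.svd(q-c)[2][0]; ax*=-np.sign(ax[0]); print(c,ax)
    for a in range(-34,34,4):
        e=(q-c)@ax*1000; k=(e>=a)&(e<a+4)
        if k.any():
            s=(q[k]-c)@np.array([-ax[1],ax[0]])*1000; print(a,k.sum(),s.min().round(1),s.max().round(1))
```

```text
top 64 [420.8   9.1] [40.8 13.7] 0.9
[0.42672906 0.00867887] [-0.99944986 -0.03316605]
-18 2 -2.5 -0.2
-14 8 -7.2 4.3
-10 11 -7.2 6.6
-6 14 -7.3 6.5
-2 10 -5.1 6.4
2 3 1.7 4.0
6 3 1.6 4.0
10 3 -0.7 1.6
14 4 -0.8 1.5
18 3 -3.2 -0.9
22 2 -3.2 -0.9
26 1 -3.3 -3.3
side 98 [422.5  10.8] [28.1 39.6] 58.8
[0.42618935 0.00785922] [-0.99976793 -0.02154247]
-22 1 -1.0 -1.0
-18 8 -7.2 6.0
-14 15 -9.8 8.3
-10 14 -11.1 9.3
-6 16 -9.0 18.4
-2 9 -4.3 7.5
2 6 -1.0 6.2
6 5 -1.2 4.7
10 6 -2.5 3.4
14 6 -4.0 3.2
18 5 -4.2 0.6
22 6 -5.5 1.6
26 1 -4.5 -4.5
```

```bash
cat >> h.py <<'E'
from scipy.spatial.transform import Rotation as Ro
def go(p,yaw_y=None,R=None):
    """turn (tool rotvec, first) and then shift (in turned tool axes) to reach p; yaw_y: angle (deg) of tool y, tool down"""
    s=arm.observe(); R0=Ro.from_rotvec(s['ee_rot']).as_matrix()
    if yaw_y is not None:
        a=np.deg2rad(yaw_y); y=np.array([np.cos(a),np.sin(a),0]); zt=np.array([0,0,-1.]); R=np.stack([np.cross(y,zt),y,zt],1)
    if R is None: R=R0
    t=Ro.from_matrix(R0.T@R).as_rotvec(); dp=np.array(p)-s['position']
    print('t',round(s['clock'],2),'pos',s['position'].round(4),'turn',t.round(4),'|deg|',np.rad2deg(np.linalg.norm(t)).round(1),'shift before turn',(R0.T@dp).round(4),'shift after',(R.T@dp).round(4),'F',s['force'].round(2))
E
python3 - <<'E'
from h import *
go([.4347,.0089,.12],76)
E
```

```text
t 0.1 pos [0.2426 0.5755 0.245 ] turn [-0.0014  0.     -0.1545] |deg| 8.9 shift before turn [-0.3971 -0.4474  0.1257] shift after [-0.3235 -0.5033  0.125 ] F [-0.54 -0.3   0.24]
```

Request:
{"name": "arm_command", "arguments": {
  "targets": [
    [[-0.033, -0.0373, 0, 0, 0, 0], [-0.033, -0.0373, 0, 0, 0, 0], [-0.033, -0.0373, 0, 0, 0, 0], [-0.033, -0.0373, 0, 0, 0, 0], [-0.033, -0.0373, 0, 0, 0, 0], [-0.033, -0.0373, 0, 0, 0, 0], [-0.033, -0.0373, 0, 0, 0, 0], [-0.033, -0.0373, 0, 0, 0, 0], [-0.033, -0.0373, 0, 0, 0, 0], [-0.033, -0.0373, 0, 0, 0, -0.154]]
  ],
  "jaw": 0.045
}}

```text
clock: 1.35
position: [0.4019, 0.1033, 0.2457]
ee_rot: [0.383, 3.118, 0.0]
force: [0.7, -0.5, 0.7]
width: 0.492
gripper_force: 0.0
```

```bash
python3 -c "
from h import *
go([.4347,.0089,.06],76)"
```

```text
t 1.35 pos [0.4019 0.1033 0.2457] turn [ 0.0002  0.     -0.0004] |deg| 0.0 shift before turn [-0.0547 -0.0836  0.1857] shift after [-0.0547 -0.0836  0.1857] F [ 0.71 -0.54  0.68]
```

Request:
{"name": "arm_command", "arguments": {
  "targets": [
    [[-0.0274, -0.0418, 0, 0, 0, 0], [-0.0274, -0.0418, 0, 0, 0, 0], [0, 0, 0.05, 0, 0, 0], [0, 0, 0.05, 0, 0, 0], [0, 0, 0.05, 0, 0, 0], [0, 0, 0.036, 0, 0, 0], [0, 0, 0, 0, 0, 0], [0, 0, 0, 0, 0, 0]]
  ]
}}

```text
clock: 2.35
position: [0.4349, 0.0104, 0.0607]
ee_rot: [0.388, 3.117, 0.0]
force: [0.8, -0.3, -0.1]
width: 0.491
gripper_force: 0.0
```

Run:
```python
from h import *
go([.4347,.0089,.022],76)
a=grab('side')['pixels'][190:290,150:270]
cv2.imwrite('pics/crop2.png',cv2.resize(a,None,fx=5,fy=5,interpolation=2)[...,::-1])
```

```text
t 2.35 pos [0.4349 0.0104 0.0607] turn [ 0.0003  0.0006 -0.0034] |deg| 0.2 shift before turn [-0.0001 -0.0015  0.0387] shift after [-0.0002 -0.0015  0.0387] F [ 0.77 -0.31 -0.1 ]
```

View pics/crop2.png

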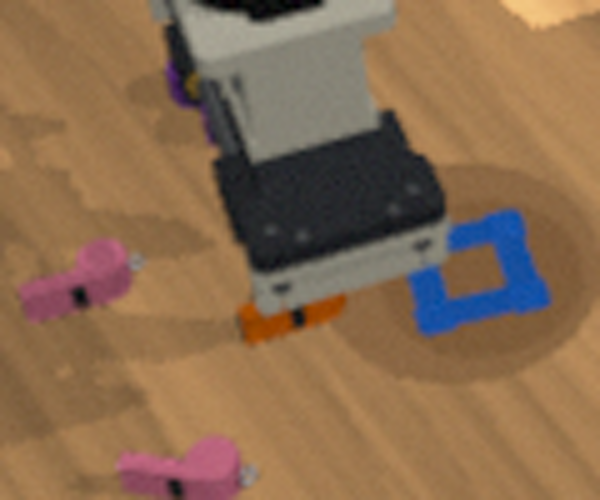

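The crop shows the orange whistle (240–345, 300–335) just under the open fingers, and the blue frame is clear of them. I'll descend and grip.

Request:
{"name": "arm_command", "arguments": {
  "targets": [
    [[0, -0.001, 0.02, 0, 0, 0], [0, 0, 0.0185, 0, 0, 0], [0, 0, 0, 0, 0, 0], [0, 0, 0, 0, 0, 0]]
  ]
}}

```text
clock: 2.9
position: [0.4349, 0.0096, 0.0224]
ee_rot: [0.388, 3.116, 0.001]
force: [-0.2, -0.7, -0.3]
width: 0.493
gripper_force: 0.0
```

Request:
{"name": "arm_command", "arguments": {
  "targets": [
    [[0, 0, 0, 0, 0, 0], [0, 0, 0, 0, 0, 0], [0, 0, 0, 0, 0, 0], [0, 0, 0, 0, 0, 0], [0, 0, 0, 0, 0, 0], [0, 0, 0, 0, 0, 0]]
  ],
  "jaw": 0.01,
  "newtons": 8
}}

```text
clock: 3.65
position: [0.4343, 0.0095, 0.0215]
ee_rot: [0.388, 3.117, 0.0]
force: [-1.7, -0.0, 6.4]
width: 0.238
gripper_force: 8.0
```

Request:
{"name": "arm_command", "arguments": {
  "targets": [
    [[0, 0, -0.04, 0, 0, 0], [0, 0, -0.04, 0, 0, 0], [0, 0, 0, 0, 0, 0]]
  ]
}}

```text
clock: 4.03
position: [0.4357, 0.0097, 0.1034]
ee_rot: [0.387, 3.113, 0.003]
force: [0.1, -0.4, -0.5]
width: 0.235
gripper_force: 8.0
```

Run:
```python
from h import *
# tray target: barrel at tray (0,0.033); whistle x -> tray +y (116.8deg) => tool y 76-49.2
tx=np.array([.8926,.451]);ty=np.array([-.451,.8926]); c=np.array([.4948,-.3048])
p=c+0.033*ty; print(p); go([*p,.1],26.8)
a=grab('side')['pixels'][150:300,130:330]
cv2.imwrite('pics/crop3.png',cv2.resize(a,None,fx=4,fy=4,interpolation=2)[...,::-1])
```

```text
[ 0.479917  -0.2753442]
t 4.03 pos [0.4357 0.0097 0.1034] turn [0.0038 0.003  0.8556] |deg| 49.0 shift before turn [-0.1126 -0.2655  0.0033] shift after [-0.2743 -0.0891  0.0034] F [ 0.14 -0.37 -0.54]
```

View pics/crop3.png

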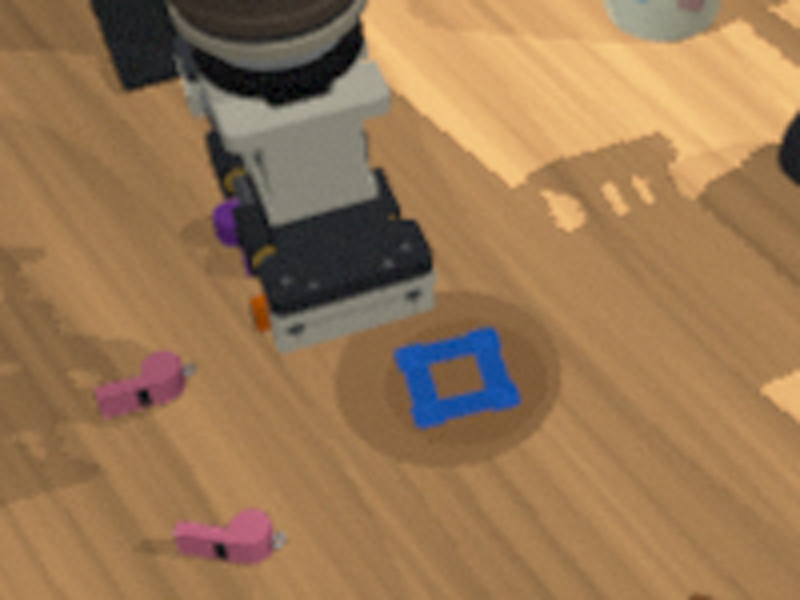

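The crop shows the whistle in the jaws (orange at (262,310)) and the square free. The 21.6 mm opening matches the barrel. I'll move over the tray and turn.

Request:
{"name": "arm_command", "arguments": {
  "targets": [
    [[-0.0188, -0.0443, 0, 0, 0, 0], [-0.0188, -0.0443, 0, 0, 0, 0], [-0.0188, -0.0443, 0, 0, 0, 0], [-0.0188, -0.0443, 0, 0, 0, 0], [-0.0188, -0.0443, 0, 0, 0, 0], [-0.0188, -0.0443, 0, 0, 0, 0], [0, 0, 0, 0, 0, 0.171], [0, 0, 0, 0, 0, 0.171], [0, 0, 0, 0, 0, 0.171], [0, 0, 0, 0, 0, 0.171]]
  ]
}}

```text
clock: 5.32
position: [0.4775, -0.2756, 0.0996]
ee_rot: [-1.418, -2.801, 0.001]
force: [0.0, 0.3, 0.2]
width: 0.236
gripper_force: 8.0
```

Request:
{"name": "arm_command", "arguments": {
  "targets": [
    [[0, 0, 0, 0, 0, 0.171], [0, 0, 0, 0, 0, 0], [0, 0, 0, 0, 0, 0]]
  ]
}}

```text
clock: 5.7
position: [0.478, -0.2757, 0.1005]
ee_rot: [-1.64, -2.678, 0.001]
force: [1.1, -0.1, -0.5]
width: 0.234
gripper_force: 8.0
```

```bash
python3 -c "
from h import *
go([.4799,-.2753,.029],26.8)"
```

```text
t 5.7 pos [ 0.478  -0.2757  0.1005] turn [-0.001  -0.0008  0.0044] |deg| 0.3 shift before turn [-0.0006  0.002   0.0715] shift after [-0.0005  0.0019  0.0715] F [ 1.05 -0.11 -0.5 ]
```

Request:
{"name": "arm_command", "arguments": {
  "targets": [
    [[0, 0.002, 0.03, 0, 0, 0], [0, 0, 0.025, 0, 0, 0], [0, 0, 0.01, 0, 0, 0], [0, 0, 0.006, 0, 0, 0], [0, 0, 0, 0, 0, 0], [0, 0, 0, 0, 0, 0]]
  ]
}}

```text
clock: 6.45
position: [0.4805, -0.2752, 0.0309]
ee_rot: [1.645, 2.675, 0.0]
force: [0.1, 0.7, 0.8]
width: 0.237
gripper_force: 8.0
```

Request:
{"name": "arm_command", "arguments": {
  "targets": [
    [[0, 0, 0.0, 0, 0, 0], [0, 0, 0, 0, 0, 0], [0, 0, 0, 0, 0, 0], [0, 0, 0, 0, 0, 0]]
  ],
  "jaw": 0.036
}}

```text
clock: 6.95
position: [0.4802, -0.2749, 0.0303]
ee_rot: [1.645, 2.676, 0.0]
force: [-0.1, -0.3, 0.1]
width: 0.388
gripper_force: 0.0
```

Request:
{"name": "arm_command", "arguments": {
  "targets": [
    [[0, 0, -0.02, 0, 0, 0], [0, 0, -0.04, 0, 0, 0], [0, 0, -0.06, 0, 0, 0], [0, 0, -0.06, 0, 0, 0], [0, 0, -0.03, 0, 0, 0]]
  ]
}}

```text
clock: 7.58
position: [0.4808, -0.2757, 0.2435]
ee_rot: [1.644, 2.673, 0.001]
force: [-0.3, -0.0, 0.5]
width: 0.393
gripper_force: 0.0
```

Run:
```python
from h import *
yaw=-.2135; sx=np.array([np.cos(yaw),np.sin(yaw),0]); my=np.array([-np.sin(yaw),np.cos(yaw),0])
mz=-np.sin(.35)*sx+np.array([0,0,np.cos(.35)]); R=np.stack([np.cross(my,-mz),my,-mz],1); np.save('R.npy',R)
tail=np.array([.469,.348,.186]); print('mz',mz,'ball',tail-.185*mz)
go(tail+.07*mz,90+np.rad2deg(yaw)); go(tail+.07*mz,R=R)
a=grab('side')['pixels']; cv2.imwrite('pics/s4.png',a[...,::-1])
```

```text
mz [-0.33511242  0.07265378  0.93937271] ball [0.5309958  0.33455905 0.01221605]
t 7.58 pos [ 0.4808 -0.2757  0.2435] turn [ 0.0012  0.0038 -0.8893] |deg| 51.0 shift before turn [ 0.5771  0.2522 -0.0092] shift after [ 0.1677  0.6071 -0.0083] F [-0.34 -0.02  0.5 ]
t 7.58 pos [ 0.4808 -0.2757  0.2435] turn [-0.1544 -0.3228 -0.8801] |deg| 54.4 shift before turn [ 0.5771  0.2522 -0.0092] shift after [ 0.1547  0.6071 -0.0653] F [-0.34 -0.02  0.5 ]
```

View pics/s4.png

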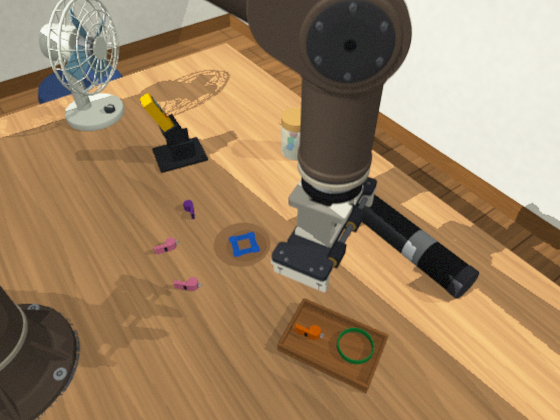

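The whistle lies in the tray at (310,331), with the band at (355,345). Next is the meter.

Request:
{"name": "arm_command", "arguments": {
  "targets": [
    [[0.048, 0.021, -0.002, 0, 0, 0], [0.048, 0.021, -0.002, 0, 0, 0], [0.048, 0.021, -0.002, 0, 0, 0], [0.048, 0.021, -0.002, 0, 0, 0], [0.048, 0.021, -0.002, 0, 0, 0], [0.048, 0.021, -0.002, 0, 0, 0], [0.048, 0.021, -0.002, 0, 0, 0], [0.048, 0.021, -0.002, 0, 0, 0], [0.048, 0.021, -0.002, 0, 0, 0], [0.048, 0.021, -0.002, 0, 0, 0]]
  ],
  "jaw": 0.085
}}

```text
clock: 8.88
position: [0.4505, 0.2497, 0.2602]
ee_rot: [-1.645, -2.676, -0.0]
force: [0.2, -0.9, -0.1]
width: 0.927
gripper_force: 0.0
```

Request:
{"name": "arm_command", "arguments": {
  "targets": [
    [[0, 0, 0, 0, 0, -0.178], [0, 0, 0, 0, 0, -0.178], [0, 0, 0, 0, 0, -0.178], [0, 0, 0, 0, 0, -0.178], [0, 0, 0, 0, 0, -0.178], [0, 0, 0, 0, -0.175, 0], [0, 0, 0, 0, -0.175, 0], [0, 0, 0, 0, 0, 0]]
  ]
}}

```text
clock: 9.88
position: [0.4481, 0.2486, 0.2591]
ee_rot: [0.29, 2.787, -0.054]
force: [-0.3, 0.2, -0.8]
width: 0.926
gripper_force: 0.0
```

```bash
python3 -c "
from h import *
R=np.load('R.npy');tail=np.array([.469,.348,.186]);mz=-R[:,2]
go(tail+.07*mz,R=R)"
```

```text
t 9.88 pos [0.4481 0.2486 0.2591] turn [-0.001  -0.0085  0.0064] |deg| 0.6 shift before turn [ 0.025   0.1017 -0.0014] shift after [ 0.0256  0.1016 -0.0015] F [-0.33  0.17 -0.81]
```

Request:
{"name": "arm_command", "arguments": {
  "targets": [
    [[0.0125, 0.05, 0, 0, -0.008, 0.006], [0.0125, 0.051, 0, 0, 0, 0], [0, 0, 0, 0, 0, 0], [0, 0, 0, 0, 0, 0]]
  ]
}}

```text
clock: 10.38
position: [0.4504, 0.3502, 0.2512]
ee_rot: [0.307, 2.777, -0.056]
force: [0.2, -0.4, 1.0]
width: 0.927
gripper_force: 0.0
```

Run:
```python
from h import *
R=np.load('R.npy');tail=np.array([.469,.348,.186]);mz=-R[:,2]
go(tail-.034*mz,R=R)
a=grab('side')['pixels'][50:200,80:280]; b=grab('top')['pixels'][170:290,40:180]
o=np.vstack([cv2.resize(a,(400,300)),cv2.resize(b,(400,300),interpolation=2)]); cv2.imwrite('pics/s5.png',o[...,::-1])
```

```text
t 10.38 pos [0.4504 0.3502 0.2512] turn [-0.0036 -0.001  -0.0062] |deg| 0.4 shift before turn [0.0048 0.0021 0.1016] shift after [0.0049 0.0017 0.1016] F [ 0.19 -0.41  0.98]
```

View pics/s5.png

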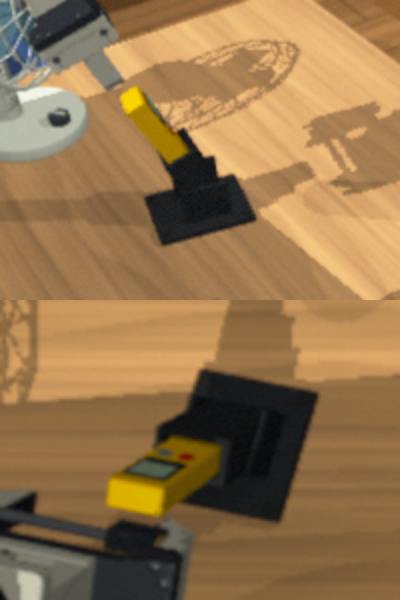

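The side crop shows the open fingers above the tail at (130,95). The top crop shows the gripper on the lean axis, off to the lower left. I'll go down along the axis and grip.

Request:
{"name": "arm_command", "arguments": {
  "targets": [
    [[0.005, 0.002, 0.02, 0, 0, -0.005], [0, 0, 0.025, 0, 0, 0], [0, 0, 0.025, 0, 0, 0], [0, 0, 0.02, 0, 0, 0], [0, 0, 0.0115, 0, 0, 0], [0, 0, 0, 0, 0, 0], [0, 0, 0, 0, 0, 0]]
  ]
}}

```text
clock: 11.35
position: [0.4798, 0.347, 0.1553]
ee_rot: [0.299, 2.776, -0.053]
force: [-0.4, 0.4, -0.7]
width: 0.925
gripper_force: 0.0
```

```bash
python3 -c "
from h import *
R=np.load('R.npy');tail=np.array([.469,.348,.186]);mz=-R[:,2]
go(tail-.034*mz,R=R)"
```

```text
t 11.35 pos [0.4798 0.347  0.1553] turn [-0.0006  0.0012 -0.001 ] |deg| 0.1 shift before turn [-0.0004 -0.0013  0.0015] shift after [-0.0004 -0.0013  0.0015] F [-0.44  0.42 -0.73]
```

Request:
{"name": "arm_command", "arguments": {
  "targets": [
    [[0, -0.001, 0.0015, 0, 0, 0], [0, 0, 0, 0, 0, 0], [0, 0, 0, 0, 0, 0], [0, 0, 0, 0, 0, 0], [0, 0, 0, 0, 0, 0], [0, 0, 0, 0, 0, 0], [0, 0, 0, 0, 0, 0], [0, 0, 0, 0, 0, 0]]
  ],
  "jaw": 0.03,
  "newtons": 35
}}

```text
clock: 12.35
position: [0.4799, 0.3457, 0.1531]
ee_rot: [0.299, 2.776, -0.055]
force: [-0.1, 0.2, 0.3]
width: 0.433
gripper_force: 35.0
```

```bash
python3 -c "
from h import *
R=np.load('R.npy');tail=np.array([.469,.348,.186]);mz=-R[:,2]
go(tail-.034*mz,R=R)"
```

```text
t 12.35 pos [0.4799 0.3457 0.1531] turn [-0.0014  0.001  -0.0005] |deg| 0.1 shift before turn [-0.0009 -0.0001 -0.0007] shift after [-0.0009 -0.0001 -0.0007] F [-0.11  0.2   0.32]
```

Gripped at 39.8 mm with no side load. I'll pull out along the axis.

Request:
{"name": "arm_command", "arguments": {
  "targets": [
    [[0, 0, -0.01, 0, 0, 0], [0, 0, -0.015, 0, 0, 0], [0, 0, -0.015, 0, 0, 0]]
  ]
}}

```text
clock: 12.72
position: [0.466, 0.3489, 0.1919]
ee_rot: [0.298, 2.776, -0.054]
force: [0.2, 0.5, -2.9]
width: 0.435
gripper_force: 35.0
```

Request:
{"name": "arm_command", "arguments": {
  "targets": [
    [[0, 0, -0.015, 0, 0, 0], [0, 0, -0.015, 0, 0, 0], [0, 0, -0.02, 0, 0, 0], [0, 0, -0.02, 0, 0, 0], [0, 0, -0.02, 0, 0, 0], [0, 0, 0, 0, 0, 0]]
  ]
}}

```text
clock: 13.48
position: [0.4362, 0.3563, 0.2769]
ee_rot: [0.298, 2.775, -0.05]
force: [-0.6, 0.5, -1.5]
width: 0.435
gripper_force: 35.0
```

Run:
```python
from h import *
go([.4949,-.0131,.33],90-12.23)
d=grab('side'); cv2.imwrite('pics/s6.png',d['pixels'][0:240,:320][...,::-1])
```

```text
t 13.47 pos [0.4362 0.3563 0.2769] turn [ 0.0018  0.3516 -0.0004] |deg| 20.1 shift before turn [-0.1459 -0.3485 -0.0038] shift after [-0.1356 -0.3486 -0.0531] F [-0.56  0.52 -1.48]
```

View pics/s6.png

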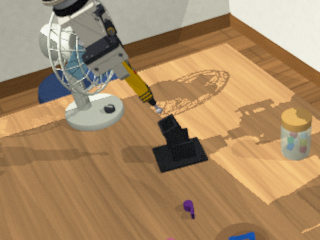

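The meter is clear of the stand, with its ball at (157,107) above the mouth. I'll lift, set it upright and carry it over.

Request:
{"name": "arm_command", "arguments": {
  "targets": [
    [[0, 0, -0.03, 0, 0, 0], [0, 0, -0.03, 0, 0, 0], [0, 0, 0, 0, 0.088, 0], [0, 0, 0, 0, 0.088, 0], [0, 0, 0, 0, 0.088, 0], [0, 0, 0, 0, 0.088, 0], [0, 0, 0, 0, 0, 0]]
  ]
}}

```text
clock: 14.4
position: [0.4178, 0.3583, 0.3304]
ee_rot: [-0.343, -3.122, 0.005]
force: [-0.8, 0.4, -2.6]
width: 0.434
gripper_force: 35.0
```

```bash
python3 -c "
from h import *
go([.4949,-.0131,.22],90-12.23)"
```

```text
t 14.4 pos [0.4178 0.3583 0.3304] turn [-0.0033 -0.0004 -0.0051] |deg| 0.3 shift before turn [-0.1559 -0.3455  0.1115] shift after [-0.1541 -0.3467  0.1104] F [-0.81  0.42 -2.56]
```

Request:
{"name": "arm_command", "arguments": {
  "targets": [
    [[-0.0173, -0.0384, 0, 0, 0, 0], [-0.0173, -0.0384, 0, 0, 0, 0], [-0.0173, -0.0384, 0, 0, 0, 0], [-0.0173, -0.0384, 0, 0, 0, 0], [-0.0173, -0.0384, 0, 0, 0, 0], [-0.0173, -0.0384, 0, 0, 0, 0], [-0.0173, -0.0384, 0, 0, 0, 0], [-0.0173, -0.0384, 0, 0, 0, 0], [-0.0173, -0.0384, 0, 0, 0, 0], [0, 0, 0, 0, 0, 0]]
  ]
}}

```text
clock: 15.65
position: [0.4945, -0.0145, 0.3315]
ee_rot: [0.344, 3.123, -0.006]
force: [-0.1, 1.5, -2.3]
width: 0.432
gripper_force: 35.0
```

Request:
{"name": "arm_command", "arguments": {
  "targets": [
    [[0, 0, 0.04, 0, 0, 0], [0, 0, 0.04, 0, 0, 0], [0, 0, 0.03, 0, 0, 0], [0, 0, 0, 0, 0, 0], [0, 0, 0, 0, 0, 0]]
  ]
}}

```text
clock: 16.27
position: [0.495, -0.0105, 0.2227]
ee_rot: [0.335, 3.124, -0.002]
force: [-0.6, 0.1, -1.5]
width: 0.433
gripper_force: 35.0
```

Run:
```python
from h import *
go([.4949,-.0131,.17],90-12.23)
d=grab('side'); z=d['z_map']; P=pts(d); im=d['pixels']; hsv=cv2.cvtColor(im,cv2.COLOR_RGB2HSV).astype(int)
v,u=np.mgrid[:420,:560]
m=(u>190)&(u<330)&(v>80)&(v<300)&(hsv[...,0]>18)&(hsv[...,0]<34)&(hsv[...,1]>170)&(hsv[...,2]>90)&(z>0)&(P[...,2]>.06)&(abs(P[...,0]-.495)<.05)
q=P[m]; print(len(q),q.mean(0),q.min(0),q.max(0))
for a in np.arange(.07,.25,.02):
    k=q[(q[:,2]>a)&(q[:,2]<a+.02)]
    if len(k)>5: print(a.round(2),len(k),np.median(k,0).round(4))
cv2.imwrite('pics/s7.png',cv2.resize(im[60:280,140:340],(540,594),interpolation=2)[...,::-1])
```

```text
t 16.27 pos [ 0.495  -0.0105  0.2227] turn [-0.0012  0.0002  0.0001] |deg| 0.1 shift before turn [-0.0005 -0.0025  0.0527] shift after [-0.0005 -0.0026  0.0527] F [-0.57  0.15 -1.48]
342 [ 0.49702129 -0.02850129  0.17099427] [ 0.45265886 -0.05385234  0.13101096] [0.51348322 0.01915685 0.28772168]
0.13 51 [ 0.5011 -0.0317  0.1415]
0.15 115 [ 0.4966 -0.0303  0.1599]
0.17 124 [ 0.4947 -0.0299  0.1799]
0.19 47 [ 0.4965 -0.0308  0.1953]
```

View pics/s7.png

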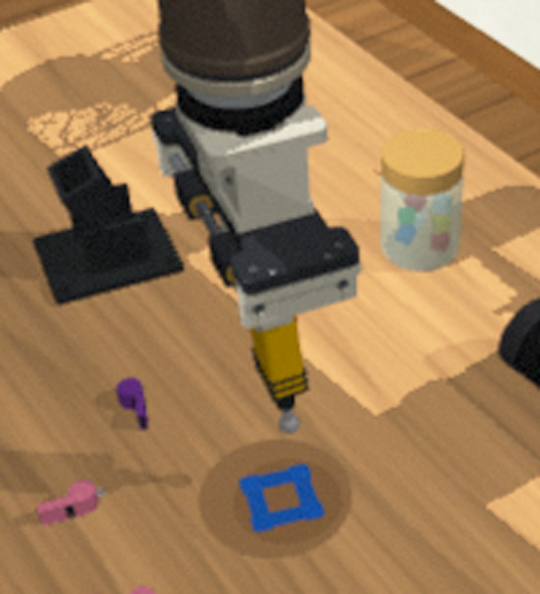

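The crop shows the meter hanging over the taped square. The ball is at crop (289,420), roughly full-image (247,216), and the square's centre is at (281,498). I'll locate the ball and check the tilt.

Run:
```python
from h import *
d=load('side'); z=d['z_map']; P=pts(d); im=d['pixels'].astype(int); o=np.array(d['xyz'])
v,u=np.mgrid[:420,:560]
m=(abs(u-247)<7)&(abs(v-215)<7)&(z>0)&(P[...,2]>.05)&(P[...,2]<.11)&(im.max(-1)-im.min(-1)<60)
q=P[m]; print('ball',m.sum(),u[m].min(),u[m].max(),v[m].min(),v[m].max(),np.median(q,0).round(4))
uc,vc=u[m].mean(),v[m].mean()
R=cv2.Rodrigues(np.array(d['rotation'],float))[0]
r=np.array([(uc-d['cx'])/d['fx'],(vc-d['cy'])/d['fy'],1]); r=R@r; r/=np.linalg.norm(r)
k=(abs(u-uc)<1.6)&(abs(v-vc)<1.6)&m
t=np.median(np.linalg.norm(P[k]-o,axis=1)); print('ball centre',uc,vc,(o+r*(t+.0075)).round(4),k.sum())
# handle: per-row centre of yellow silhouette -> intersect with vertical plane containing predicted axis
hsv=cv2.cvtColor(d['pixels'],cv2.COLOR_RGB2HSV).astype(int)
s=arm.observe(); R0=Ro.from_rotvec(s['ee_rot']).as_matrix(); p=s['position']
def proj(x): c=R.T@(x-o); return np.array([c[0]/c[2]*d['fx']+d['cx'],c[1]/c[2]*d['fy']+d['cy']])
for L in(.141,.143,.145): print(L,'pred ball centre px',proj(p+R0@[0,0,L]).round(1), (p+R0@[0,0,L]).round(4))
y=(hsv[...,0]>18)&(hsv[...,0]<34)&(hsv[...,1]>170)&(hsv[...,2]>90)&(abs(u-244)<14)
for a in range(178,208,3):
    uu=np.where(y[a])[0]
    C=[proj(p+R0@np.array([sx*.013,sy*.02,h])) for h in(.03,.09) for sx in(-1,1) for sy in(-1,1)]
    # predicted silhouette at this row
    e=[np.interp(a,[C[i][1],C[i+4][1]],[C[i][0],C[i+4][0]]) for i in range(4)]
    print(a,uu.min(),uu.max(),'pred',round(min(e),1),round(max(e),1))
```

```text
ball 70 242 250 209 220 [ 0.5051 -0.0174  0.0847]
ball centre 245.94285714285715 214.77142857142857 [ 0.5092 -0.0111  0.0822] 9
0.141 pred ball centre px [240.2 217.6] [ 0.4954 -0.0108  0.082 ]
0.143 pred ball centre px [240.3 218.3] [ 0.4954 -0.0108  0.08  ]
0.145 pred ball centre px [240.4 219. ] [ 0.4954 -0.0108  0.078 ]Traceback (most recent call last):
  File "<stdin>", line 22, in <module>
    return umr_minimum(a, axis, None, out, keepdims, initial, where)
ValueError: zero-size array to reduction operation minimum which has no identity
```

The ball sits about 14 mm ahead in x, and both ball and handle give a lean of about 0.1 rad about the closing axis. I'll correct that with a turn, firm up the grip, lower to about 20 mm above the shelf and re-measure.

Request:
{"name": "arm_command", "arguments": {
  "targets": [
    [[0, -0.0025, 0, 0, 0.05, 0], [0, 0, 0, 0, 0.05, 0], [0, 0, 0.02, 0, 0, 0], [-0.003, 0, 0.03, 0, 0, 0], [0, 0, 0, 0, 0, 0], [0, 0, 0, 0, 0, 0], [0, 0, 0, 0, 0, 0]]
  ],
  "newtons": 50
}}

```text
clock: 17.2
position: [0.4929, -0.0131, 0.1731]
ee_rot: [-0.326, -3.026, -0.016]
force: [0.1, -0.4, -2.1]
width: 0.435
gripper_force: 50.0
```

```bash
cat > ball.py <<'E'
from h import *
d=grab('side'); z=d['z_map']; P=pts(d); im=d['pixels'].astype(int); o=np.array(d['xyz'])
R=cv2.Rodrigues(np.array(d['rotation'],float))[0]
s=arm.observe(); R0=Ro.from_rotvec(s['ee_rot']).as_matrix(); p=s['position']; print(s['clock'],p.round(4),s['ee_rot'].round(3),s['force'].round(2))
def proj(x): c=R.T@(x-o); return np.array([c[0]/c[2]*d['fx']+d['cx'],c[1]/c[2]*d['fy']+d['cy']])
b=proj(p-[0,0,.141]); print('vertical pred px',b.round(1))
v,u=np.mgrid[:420,:560]
zb=p[2]-.141
m=(abs(u-b[0])<12)&(abs(v-b[1])<9)&(z>0)&(abs(P[...,2]-zb-.003)<.0095)&(P[...,2]>.008)&(im.max(-1)-im.min(-1)<60)
uc,vc=u[m].mean(),v[m].mean(); r=R@np.array([(uc-d['cx'])/d['fx'],(vc-d['cy'])/d['fy'],1]); r/=np.linalg.norm(r)
k=(abs(u-uc)<2)&(abs(v-vc)<2)&m; t=np.median(np.linalg.norm(P[k]-o,axis=1))
print('ball',m.sum(),uc.round(1),vc.round(1),'3d',(o+r*(t+.0075)).round(4),'ray at zb',(o+r*(zb-o[2])/r[2]).round(4))
hsv=cv2.cvtColor(d['pixels'],cv2.COLOR_RGB2HSV).astype(int)
y=(hsv[...,0]>18)&(hsv[...,0]<34)&(hsv[...,1]>170)&(hsv[...,2]>90)&(abs(u-b[0])<25)&(v<b[1])&(z>0)&(abs(P[...,0]-.495)<.03)&(abs(P[...,1]+.03)<.02)&(P[...,2]>.04)
q=P[y]; c=q.mean(0); print('face',len(q),c.round(4),(c+[.0042,.0195,0]).round(4))
for a in np.arange(.05,.17,.015):
    w=q[(q[:,2]>a)&(q[:,2]<a+.015)]
    if len(w)>8: print(a.round(3),len(w),((w.min(0)+w.max(0))/2).round(4))
bl=(hsv[...,0]>100)&(hsv[...,0]<125)&(hsv[...,1]>150)&(hsv[...,2]>80)&(abs(u-245)<25)&(abs(v-244)<22)
Q=np.stack([(u-d['cx'])/d['fx'],(v-d['cy'])/d['fy'],np.ones_like(u)],-1)@R.T; Q=o+Q*(-o[2]/Q[...,2])[...,None]
rc=cv2.minAreaRect((Q[bl][:,:2]*1000).astype(np.float32)); print('square(side cam)',np.round(rc[0],1),np.round(rc[1],1))
E
python3 ball.py
```

```text
17.25 [ 0.4927 -0.0131  0.1729] [-0.326 -3.026 -0.016] [-0.15 -0.55 -1.88]
vertical pred px [241.2 234.8]
ball 42 241.1 235.6 3d [ 0.4926 -0.0124  0.0285] ray at zb [ 0.4912 -0.0149  0.0319]
face 307 [ 0.4895 -0.0302  0.1198] [ 0.4937 -0.0107  0.1198]
0.08 37 [ 0.4915 -0.0319  0.0875]
0.095 61 [ 0.4914 -0.0232  0.1025]
0.11 80 [ 0.4925 -0.0233  0.1178]
0.125 79 [ 0.4914 -0.0234  0.1325]
0.14 41 [ 0.4915 -0.0235  0.1469]
square(side cam) [496.3 -13.9] [55.7 56.1]
```

Upright now. The ball is at about (0.492, −0.0135) and the spot at (0.4955, −0.0135), so I'll shift 3.5 mm and come down slowly.

Request:
{"name": "arm_command", "arguments": {
  "targets": [
    [[-0.0034, 0.0007, 0.004, 0, 0, 0], [0, 0, 0.006, 0, 0, 0], [0, 0, 0.006, 0, 0, 0], [0, 0, 0, 0, 0, 0], [0, 0, 0, 0, 0, 0]]
  ]
}}

```text
clock: 17.88
position: [0.4938, -0.0129, 0.1554]
ee_rot: [-0.326, -3.023, -0.015]
force: [0.3, -0.2, -1.4]
width: 0.435
gripper_force: 50.0
```

Request:
{"name": "arm_command", "arguments": {
  "targets": [
    [[0, 0, 0.001, 0, 0, 0], [0, 0, 0.001, 0, 0, 0], [0, 0, 0, 0, 0, 0]]
  ]
}}

```text
clock: 18.25
position: [0.4936, -0.0128, 0.1534]
ee_rot: [-0.326, -3.023, -0.015]
force: [0.5, 0.2, -2.0]
width: 0.438
gripper_force: 50.0
```

Request:
{"name": "arm_command", "arguments": {
  "targets": [
    [[0, 0, 0.001, 0, 0, 0], [0, 0, 0.001, 0, 0, 0], [0, 0, 0, 0, 0, 0]]
  ]
}}

```text
clock: 18.62
position: [0.4935, -0.0128, 0.1515]
ee_rot: [-0.326, -3.024, -0.015]
force: [0.1, 0.1, -1.1]
width: 0.435
gripper_force: 50.0
```

```bash
python3 ball.py
```

```text
18.675 [ 0.4935 -0.0128  0.1515] [-0.326 -3.024 -0.015] [-0.54 -0.36 -1.36]
vertical pred px [242.1 241. ]
ball 34 241.9 241.4 3d [ 0.4937 -0.0114  0.0076] ray at zb [ 0.4926 -0.0135  0.0105]
face 288 [ 0.49   -0.0299  0.0969] [ 0.4942 -0.0104  0.0969]
0.05 14 [ 0.4924 -0.0315  0.061 ]
0.065 41 [ 0.4917 -0.0263  0.0725]
0.08 76 [ 0.4909 -0.0228  0.0876]
0.095 76 [ 0.4917 -0.0232  0.1025]
0.11 74 [ 0.4925 -0.024   0.1175]
square(side cam) [496.8 -13.3] [57.1 55.5]
```

Request:
{"name": "arm_command", "arguments": {
  "targets": [
    [[-0.0022, 0.0004, -0.001, 0, 0, 0], [0, 0, 0.001, 0, 0, 0], [-0.0001, 0, 0.001, 0, 0, 0], [0, 0, 0, 0, 0, 0], [0, 0, 0, 0, 0, 0]]
  ]
}}

```text
clock: 19.3
position: [0.4958, -0.0129, 0.1503]
ee_rot: [-0.326, -3.024, -0.015]
force: [1.5, 0.7, -0.2]
width: 0.43
gripper_force: 50.0
```

Request:
{"name": "arm_command", "arguments": {
  "targets": [
    [[-0.0001, 0, 0.001, 0, 0, 0], [0, 0, 0, 0, 0, 0], [0, 0, 0, 0, 0, 0]]
  ]
}}

```text
clock: 19.68
position: [0.4957, -0.0129, 0.1493]
ee_rot: [-0.326, -3.024, -0.015]
force: [0.8, -0.6, -0.9]
width: 0.435
gripper_force: 49.9
```

Request:
{"name": "arm_command", "arguments": {
  "targets": [
    [[-0.0001, 0, 0.001, 0, 0, 0], [0, 0, 0, 0, 0, 0], [0, 0, 0, 0, 0, 0]]
  ]
}}

```text
clock: 20.05
position: [0.4957, -0.0129, 0.1483]
ee_rot: [-0.325, -3.024, -0.015]
force: [0.9, -0.3, -0.3]
width: 0.435
gripper_force: 50.0
```

```bash
cat > f.py <<'E'
from h import *
F=[]
for i in range(6):
    s=arm.observe(); F.append(s['force']); arm.get_image('side')
print(s['clock'],s['position'].round(4),np.mean(F,0).round(2),np.std(F,0).round(2))
E
python3 f.py
```

```text
20.3 [ 0.4957 -0.0129  0.1483] [ 0.88 -0.03 -0.16] [0.6  0.23 0.36]
```

Contact is about 1.7 N, roughly 3 mm in. I'll add 0.8 mm and hold.

Request:
{"name": "arm_command", "arguments": {
  "targets": [
    [[-0.0001, 0, 0.0008, 0, 0, 0], [0, 0, 0, 0, 0, 0], [0, 0, 0, 0, 0, 0], [0, 0, 0, 0, 0, 0], [0, 0, 0, 0, 0, 0], [0, 0, 0, 0, 0, 0], [0, 0, 0, 0, 0, 0], [0, 0, 0, 0, 0, 0], [0, 0, 0, 0, 0, 0], [0, 0, 0, 0, 0, 0]]
  ]
}}

```text
clock: 21.6
position: [0.4957, -0.0129, 0.1475]
ee_rot: [-0.326, -3.024, -0.015]
force: [0.7, -0.7, 0.3]
width: 0.435
gripper_force: 49.9
```

```bash
python3 f.py; python3 ball.py; python3 -c "
from h import *
d=load('side');cv2.imwrite('pics/s8.png',cv2.resize(d['pixels'][150:270,190:300],(550,600),interpolation=2)[...,::-1])"
```

```text
21.85 [ 0.4957 -0.0129  0.1474] [ 0.81 -0.23  0.57] [0.27 0.6  0.19]
21.95 [ 0.4957 -0.0129  0.1475] [-0.326 -3.024 -0.015] [ 0.89 -0.27  0.54]
vertical pred px [243.  241.7]
ball 35 242.8 241.5 3d [ 0.4958 -0.0116  0.0058] ray at zb [ 0.4955 -0.0121  0.0065]
face 276 [ 0.4923 -0.0302  0.093 ] [ 0.4965 -0.0107  0.093 ]
0.05 22 [ 0.4952 -0.0319  0.0599]
0.065 45 [ 0.4946 -0.0294  0.0725]
0.08 75 [ 0.4933 -0.0229  0.0875]
0.095 77 [ 0.4941 -0.0233  0.1024]
0.11 56 [ 0.4943 -0.0276  0.1163]
square(side cam) [496.5 -14. ] [55.7 55.5]
```

View pics/s8.png

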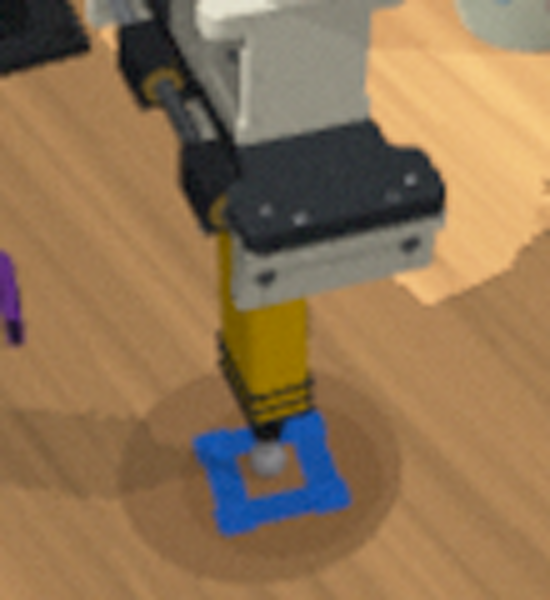

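The crop shows the ball at (268,458) inside the bare middle of the square, whose centre is about (272,472), with the meter upright. The force is about 2.4 N, slightly over half travel, so I'll ease 0.5 mm and hold for two seconds.

Request:
{"name": "arm_command", "arguments": {
  "targets": [
    [[0, 0, -0.0005, 0, 0, 0], [0, 0, 0, 0, 0, 0], [0, 0, 0, 0, 0, 0], [0, 0, 0, 0, 0, 0], [0, 0, 0, 0, 0, 0], [0, 0, 0, 0, 0, 0], [0, 0, 0, 0, 0, 0], [0, 0, 0, 0, 0, 0], [0, 0, 0, 0, 0, 0], [0, 0, 0, 0, 0, 0]]
  ]
}}

```text
clock: 23.2
position: [0.4957, -0.0129, 0.148]
ee_rot: [-0.326, -3.024, -0.015]
force: [0.3, 0.2, -0.1]
width: 0.432
gripper_force: 50.0
```

Request:
{"name": "arm_command", "arguments": {
  "targets": [
    [[0, 0, 0, 0, 0, 0], [0, 0, 0, 0, 0, 0], [0, 0, 0, 0, 0, 0], [0, 0, 0, 0, 0, 0], [0, 0, 0, 0, 0, 0], [0, 0, 0, 0, 0, 0], [0, 0, 0, 0, 0, 0], [0, 0, 0, 0, 0, 0], [0, 0, 0, 0, 0, 0], [0, 0, 0, 0, 0, 0]]
  ]
}}

```text
clock: 24.45
position: [0.4957, -0.0129, 0.1479]
ee_rot: [-0.326, -3.023, -0.015]
force: [1.1, -0.5, -0.7]
width: 0.434
gripper_force: 50.0
```

```bash
python3 f.py; python3 -c "
from cell import arm
print(arm.sign_off())"
```

```text
24.7 [ 0.4957 -0.0129  0.1479] [ 0.88 -0.04 -0.25] [0.48 0.36 0.49]
the job is handed in; nothing more can be done
None
```

I laid the orange whistle in the tray, and the meter stood upright on the taped square, pressed at about 1.7–2 N for over two seconds and still held when I handed the job in at 24.7 s; sign-off returned no verdict.

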